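Free the rusted wing nut of the loaf stop

TASK

The wing nut that locks the sliding loaf stop of the bread slicing board has rusted fast. Work it to and fro in small arcs, easing off each time it binds so that the stud does not shear, until it breaks free, then back it off counter-clockwise by about a quarter turn. Only then slide the stop right home against the end block and leave it there with the nut slack, without shifting the board or disturbing the plate, bread, bowl or mug.

Things in the scene. Friction and masses are not known exactly. Their poses are not given: they have to be found in the camera images.
- board: Light wooden slicing board lying on rubber feet, 420 x 210 mm, top 22 mm above the table, 2.6 kg, loose. Origin: centre of its underside; x along its length. At its +x end a low dark batten, the end block (inner face at x = 180 mm, top 40 mm above the table); at its -x end four dark knife-guide posts (x -158 to -190, y +-83 mm, top 92 mm). A slotted steel track in the middle.
- nut_grip (a point): Grip point of the rusty brown wing nut: on its upright axis, 90 mm above the table, amid the flat wings. x runs along the wings (52 mm long), y across them (9 mm thick), z up. Wings from 69 to 103 mm above the table; below them a hub (22 mm diameter, from 61 mm) and a sleeve (40 mm diameter, up to 60 mm). It sits on the loaf stop's foot and slides with it.
- wing_nut (a joint): Nut's angle (rad), + counter-clockwise from above, which slackens it; starts near 0. While seized it turns against 0.05 to 0.25 N m, and 0.05 to 0.5 rad either way (hidden) binds springily, 6 N m per rad. Eased into the bind with 0.4 to 0.5 N m it crumbles a little; pressing on there does no more: go to the other bind. After 3 to 5 binds, each arc wider, it turns freely. Clamp lets go at 1.05.
- stud: The threaded stud inside the sleeve below the wing nut, on the same axis, not visible; origin at the board's top face. The bind presses on it at 15 mm from the axis: up to 0.55 N m at the nut is safe; 45 N there (about 0.7 N m at the nut) shears it.
- loaf_stop (a joint): Travel of the loaf stop along the board's x axis (m): starts between 0 and 0.04; 0.12 is fully home against the end block. Clamped, it holds about 30 N; with the nut slack it slides with 2 to 4 N, and may be pushed or drawn along by the wing nut.
- stop_face (a point): Loaf stop: bent steel plate, its foot 140 x 80 mm flat on the board, its upright face 80 mm wide with its top 63 mm above the table. This point is the middle of that face, 80 mm from the nut's axis on the board's -x side, 43 mm above the table; axes as the board's. The foot ends 60 mm beyond the nut's axis on the +x side.
- plate_mid (a point): Bystander: white plate, 230 mm across, 18 mm high; this point is its centre, 9 mm above the table.
- bread_mid (a point): Bystander: three slices of bread, 96 x 96 x 39 mm, lying on the plate; this point is their centre.
- bowl_mid (a point): Bystander: white bowl, 140 mm across, 55 mm high; this point is its centre, half-way up.
- mug_mid (a point): Bystander: white mug, 80 mm across, 95 mm high, with a handle; this point is its centre, half-way up.

How it is judged:
On the way:
1. the wing nut has broken free and is backed off counter-clockwise (value of joint wing_nut above 1.2 rad), for 0.1 s.
At the end, for the whole second after the job is handed in: the loaf stop is home against the end block (within 3.5 mm) and the wing nut is left slack, between 1.1 and 2.6 rad (value of joint loaf_stop above 0.1165 m and value of joint wing_nut between 1.1 and 2.6 rad); the robot touches nothing.
It fails at once if the stud is sheared: the wing nut is wrenched against its bind until more than 45 N bears on the stud (contact force between stud and anything else above 45 N).
It fails at once if the loaf stop is dragged more than 8 mm before the wing nut is slackened (distance of stop_face from where it was at the start of the episode above 0.008 m and value of joint wing_nut below 0.6 rad).
It fails at once if the board is shifted by more than 15 mm (distance of board from where it was at the start of the episode above 0.015 m).
It fails at once if the plate, bread, bowl or mug is moved by more than 25 mm (distance of any of plate_mid, bread_mid, bowl_mid, mug_mid from where it was at the start of the episode above 0.025 m).
It also fails if it takes over 72 s, if anything falls off the work surface, if the arm or the gripper's body presses on something with over 40 N, if the wrist force passes 120 N, or if a joint passes its speed limit or range.

ROBOT

A 6-joint arm with a two-finger parallel gripper is mounted at the origin on the work surface. World frame = base frame: x ahead of the robot, y to its left, z up, the work surface at z = 0. Lengths are in m, angles in rad, forces in N, time in s.
With the tool pointing down it reaches from about 0.3 to 0.875 m from the base axis. Payload 6.4 kg.
Tool frame: the origin (TCP) lies midway between the tips of the shut fingers; the grasp point (between the pads) lies 19 mm behind it; z points along the fingers, y is the line along which they close (so a half turn about z gives the same grasp; the last joint's range is limited). The gripper opens to 85 mm and grips with 20 to 120 N. Pads are 22 mm wide; open, the fingers measure 114 mm over their backs; the gripper's body (76 mm by 85 mm) begins 54 mm behind the grasp point. The pads swing forward as they close: fully open they stand 13 mm farther back than shut.
Start: joints at [-1.381, 0.181, 1.607, -0, 1.354, -0.206], TCP at [0.222, -0.531, 0.197] pointing down, gripper open.
Joint ranges: [-2.99, 2.99], [-0.89, 2.07], [0.3, 2.58], [-1.14, 4.28], [0, 2.63], [-3.12, 3.12]. Speed limits (rad/s): [2.57, 2.57, 3.01, 3.14, 3.14, 3.14].

INTERFACE

Orientations are given as a unit quaternion [w, x, y, z].
In Python, from bench import sensors, vision, ctrl gives the robot as it stands.
- The arm moves only by the tool carry_out, never from a script. Its argument "deltas" is text: rows parted by semicolons, each of 7 numbers parted by spaces: the shift along the tool's x, y, z in mm, then the turn, a rotation vector about the tool's x, y, z in rad, then the closure, from 0 (fully open) to 1 (shut). In form: tx ty tz ax ay az claw; .... A call has 1 to 12 rows; each row is the pose to reach, as a shift and turn from the pose commanded when the call began, along the tool's axes at that moment; what a row does not reach only later rows make up. A row lasts 1/8 s, in which the tool goes at most 62.5 mm and 10.7 degrees, less where a joint would pass 70% of its speed; a pose out of reach is approached as far as the arm can. A call with a gripper value outside its range is refused whole. The fingers move at their own pace and stop on an object; the grip force is fixed at half the most. Time passes only in rows, so rows that repeat a pose let the fingers close. It gives the time, the measured TCP pose, the force, the opening and the grip force at its end, in the units of the state.
- sensors.get_obs(): the state, without advancing time (a new reading comes with each control period).
- vision.camera(name): name is "scene" or "side" or "wrist"; returns the picture (384x512x3 uint8, blue, green, red); there is no depth.
- vision.camera_model(name): a dict with "K" (3x3 intrinsics, pixels), "extrinsics" (4x4, takes a point from world to camera coordinates); the wrist camera has in their place "hand_eye" (4x4, takes a point from camera to tool coordinates, whose origin is the TCP and whose axes are the flange's). Camera axes: x right, y down, z forward; pixel columns grow to the right and rows downward; lengths in m; the calibration is good to about 2 mm. A picture is of the moment at which its call begins: read the wrist's pose just before it. camera_model takes no time and is no camera call.
- ctrl.hand_in(): hands the job in; it is judged then, once.
The state is a dict: "time_s": time; "q": joint angles; "dq": joint speeds; "joint_efforts": joint torques, N m; "eef_pos": TCP position; "eef_rot": TCP orientation; "wrist_force": force on the tool from outside, world axes, zero at the start; "torque": the same for the moment, N m; "opening": opening from 0.0 (shut) to 1.0 (fully open); "grasp_force": force on a finger pad.
Only numpy, scipy, OpenCV 4.12 (cv2) and the standard library are available. Lean on these libraries where they do the work, as an engineer would, in place of code of your own. Each camera call takes 0.05 s, during which the arm holds its last target. There are 200 camera calls.

## Working session

There is one attempt and no reset: what is moved stays moved. The work goes in short steps, Python scripts to look and compute and a tool call to move; the robot and the scene stay as the last step left them, time stands still between calls to the robot, and variables do not carry over. Pictures are saved under pics/ and viewed, at most 10 in all, crops included, and the job is handed in when it is done.

Besides the shell and the picture viewer there is one more tool, called after "Request:" as name(argument=value, ...) on one line, values as JSON. carry_out: Moves the arm, as the interface text tells. Its arguments: {"type":"object","properties":{"deltas":{"type":"string"}},"required":["deltas"]}

```bash
mkdir -p pics; ls; python3 - <<'E'
from bench import sensors, vision
import cv2, numpy as np
np.set_printoptions(precision=4,suppress=True)
o=sensors.get_obs(); print(o)
for n in ["scene","side","wrist"]:
    im=vision.camera(n); cv2.imwrite(f"pics/{n}0.png",im)
    m=vision.camera_model(n); print(n,m)
a=cv2.imread("pics/scene0.png");b=cv2.imread("pics/side0.png")
E
```

```text
pics
{'time_s': 0.0, 'q': array([-1.3813,  0.1816,  1.608 , -0.    ,  1.3538, -0.2063]), 'dq': array([0.0005, 0.0001, 0.0008, 0.0004, 0.0011, 0.0006]), 'joint_efforts': array([  0.0003, -44.4875, -35.1334,  -0.0003,   0.0089,  -0.    ]), 'eef_pos': array([ 0.2216, -0.5299,  0.1962]), 'eef_rot': array([-0.0009,  0.9805,  0.1966,  0.    ]), 'wrist_force': array([0.8648, 0.9455, 0.5732]), 'torque': array([-0.0448,  0.0398, -0.0552]), 'grasp_force': 0.0, 'opening': 0.995314456332873}
scene {'K': array([[427.2185,   0.    , 253.7923],
       [  0.    , 427.2185, 186.5079],
       [  0.    ,   0.    ,   1.    ]]), 'extrinsics': array([[-0.2432,  0.97  , -0.007 ,  0.1841],
       [ 0.8364,  0.206 , -0.5079, -0.3853],
       [-0.4912, -0.1294, -0.8614,  1.5526],
       [ 0.    ,  0.    ,  0.    ,  1.    ]])}
side {'K': array([[377.4963,   0.    , 252.0512],
       [  0.    , 377.4963, 194.6243],
       [  0.    ,   0.    ,   1.    ]]), 'extrinsics': array([[-0.9994, -0.0321, -0.0128,  0.5369],
       [-0.0109,  0.6458, -0.7634,  0.0865],
       [ 0.0327, -0.7628, -0.6458,  1.2807],
       [ 0.    ,  0.    ,  0.    ,  1.    ]])}
wrist {'K': array([[293.7719,   0.    , 256.6246],
       [  0.    , 293.7719, 191.5849],
       [  0.    ,   0.    ,   1.    ]]), 'hand_eye': array([[-0.0004, -0.9618, -0.2739,  0.0699],
       [ 1.    , -0.0009,  0.0014, -0.0011],
       [-0.0016, -0.2739,  0.9617, -0.1777],
       [ 0.    ,  0.    ,  0.    ,  1.    ]])}
```

View pics/scene0.png

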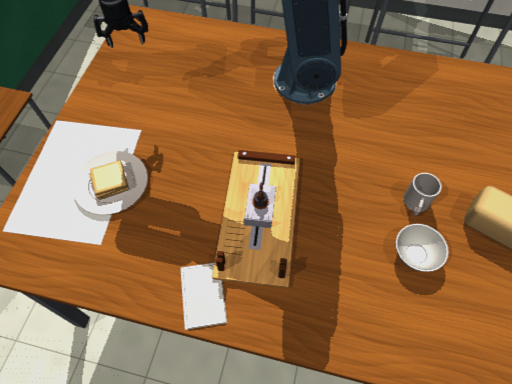

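View pics/side0.png

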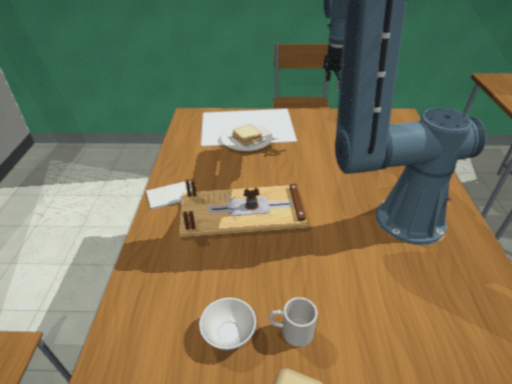

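The scene view shows the board with its end block nearest the robot (around 266,157) and the posts at (221,260) and (283,268). The nut is near (261,199) there and near (251,195) in the side view. Next I'll enlarge both.

```bash
python3 - <<'E'
import cv2, numpy as np
a=cv2.imread("pics/scene0.png")[145:295,205:305];b=cv2.imread("pics/side0.png")[175:245,170:315]
A=cv2.resize(a,None,fx=4,fy=4,interpolation=cv2.INTER_CUBIC)
B=cv2.resize(b,None,fx=2.75,fy=4,interpolation=cv2.INTER_CUBIC)
c=np.zeros((600,800,3),np.uint8); c[:,:400]=A; c[:280,400:400+B.shape[1]]=B[:,:400]
cv2.imwrite("pics/crop1.png",c)
E
```

```text
(no output)
```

View pics/crop1.png

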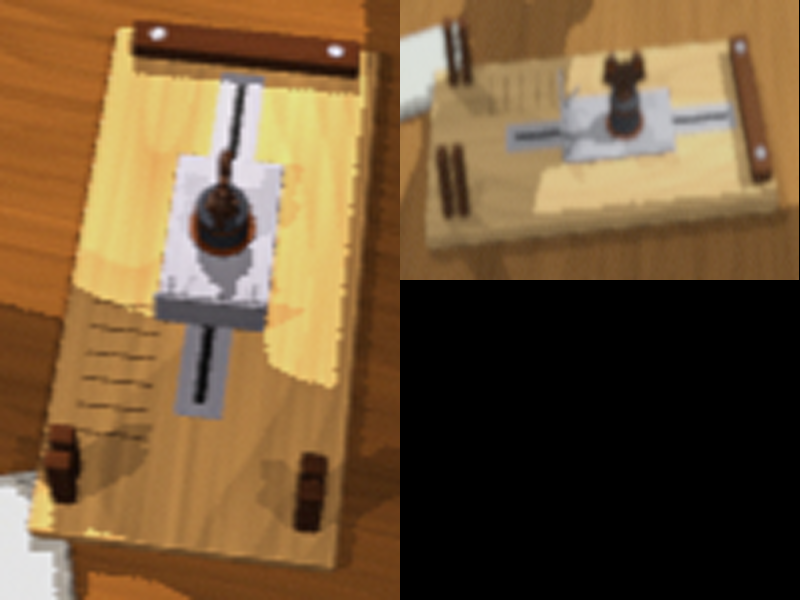

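The crop shows the board corners in scene at about (234,152), (299,158), (289,287) and (212.5,278). The wings lie along the board, centred near (261,192.5) in scene and (251.8,193) in side. Next I'll triangulate these.

```bash
cat > h.py <<'E'
from bench import sensors, vision
import cv2, numpy as np
from scipy.spatial.transform import Rotation as R
np.set_printoptions(precision=4,suppress=True)
def tool():
    o=sensors.get_obs(); T=np.eye(4); w=o["eef_rot"]
    T[:3,:3]=R.from_quat([w[1],w[2],w[3],w[0]]).as_matrix(); T[:3,3]=o["eef_pos"]; return T
def P(name,T=None):
    m=vision.camera_model(name)
    E=m["extrinsics"] if name!="wrist" else np.linalg.inv(T@m["hand_eye"])
    return m["K"]@E[:3]
def tri(P1,p1,P2,p2):
    X=cv2.triangulatePoints(P1,P2,np.array(p1,float).reshape(2,1),np.array(p2,float).reshape(2,1))
    return (X[:3]/X[3]).ravel()
def plane(Pm,p,z):
    A=Pm[:,[0,1,3]].copy(); A[:,2]+=Pm[:,2]*z
    X=np.linalg.solve(A,[*p,1]); return X[:2]/X[2]
def proj(Pm,X):
    h=Pm@np.append(X,1); return h[:2]/h[2]
E
python3 - <<'E'
from h import *
S=P("scene");D=P("side")
for p in [(234.3,151.8),(298.8,158),(288.8,287),(212.5,278)]: print("sc",p,plane(S,p,.022))
for p in [(180.9,233.7),(306.4,226.3),(291.8,185.5)]: print("sd",p,plane(D,p,.022))
n=tri(S,(261,192.5),D,(251.8,194)); print("nut",n, proj(S,n),proj(D,n))
print("bowl",plane(S,(421,247),.05),"mug",plane(S,(424,187),.09))
print(tool())
E
```

```text
sc (234.3, 151.8) [ 0.3802 -0.1586]
sc (298.8, 158) [0.3546 0.0463]
sc (288.8, 287) [0.7706 0.1   ]
sc (212.5, 278) [ 0.796  -0.1053]
sd (180.9, 233.7) [0.763  0.0998]
sd (306.4, 226.3) [0.3574 0.0585]
sd (291.8, 185.5) [ 0.3948 -0.1535]
nut [ 0.5381 -0.033   0.0804] [261.0018 192.5074] [251.8063 193.9947]
bowl [0.5833 0.428 ] mug [0.4147 0.415 ]
[[ 0.9227  0.3856 -0.0003  0.2216]
 [ 0.3856 -0.9227  0.0013 -0.5301]
 [ 0.0003 -0.0013 -1.      0.1964]
 [ 0.      0.      0.      1.    ]]
```

Request:
carry_out(deltas="483 -337 0 0 0 0.27 0;483 -337 0 0 0 0.27 0;483 -337 0 0 0 0.27 0;483 -337 0 0 0 0.27 0;483 -337 0 0 0 0.27 0;483 -337 0 0 0 0.27 0;483 -337 0 0 0 0.27 0;483 -337 0 0 0 0.27 0;483 -337 0 0 0 0.27 0;483 -337 0 0 0 0.27 0.5;483 -337 0 0 0 0.27 0.5;483 -337 0 0 0 0.27 0.5")

```text
time_s: 1.65
eef_pos: [0.5369, -0.0338, 0.1967]
eef_rot: [0.0, 0.998, 0.063, -0.0]
wrist_force: [0.2, 0.5, 0.6]
opening: 0.5
grasp_force: 0.0
```

```bash
python3 - <<'E'
from h import *
T=tool(); im=vision.camera("wrist"); np.save("T1.npy",T)
cv2.imwrite("pics/w1.png",cv2.resize(im,(768,576),interpolation=cv2.INTER_CUBIC)); print(T,sensors.get_obs()["q"])
Pm=P("wrist",T)
for z in (.06,.09,.103): print(z,proj(Pm,[.538,-.033,z])*1.5)
E
```

```text
[[ 0.9921  0.1254 -0.001   0.5369]
 [ 0.1254 -0.9921 -0.0002 -0.0338]
 [-0.001   0.0001 -1.      0.1967]
 [ 0.      0.      0.      1.    ]] [-0.2842  0.0989  1.6998 -0.0003  1.3435  1.1618]
0.06 [384.9595 259.366 ]
0.09 [385.0253 269.0181]
0.103 [385.0581 273.8188]
```

View pics/w1.png

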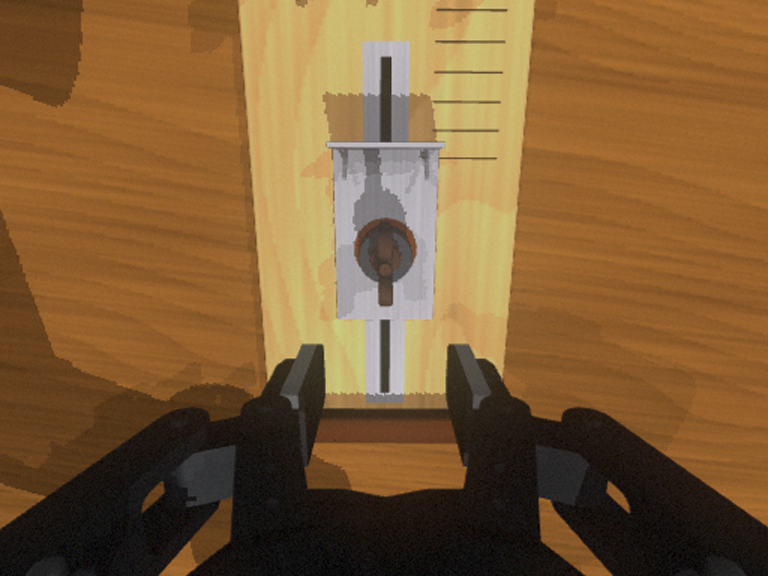

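The wrist view shows the nut centred near (385,270) with its wings running along the image column, so they are parallel to tool x. The outer tip is near (386,305). I'll check the height against the scene view.

```bash
python3 - <<'E'
from h import *
T=np.load("T1.npy");W=P("wrist",T);S=P("scene");D=P("side")
print("tip",tri(W,(257.3,203.3),S,(261,183.2)))
t=tri(W,(257,180),D,(251.8,193));print("mid",t)
for p in [(385,230),(386,305)]: print(plane(W,np.array(p)/1.5,.101))
print("trk",plane(W,np.array((386,42))/1.5,.022),plane(W,np.array((385,395))/1.5,.022))
print("sleeve",plane(W,np.array((386,251))/1.5,.06))
print("sleeve mid-height tri",tri(W,(257.3,167.3),S,(261.5,201)))
E
```

```text
tip [ 0.5143 -0.0381  0.0918]
mid [ 0.5374 -0.0333  0.0849]
[ 0.5654 -0.0295]
[ 0.5168 -0.0363]
trk [ 0.6879 -0.0149] [ 0.4069 -0.0496]
sleeve [ 0.5442 -0.033 ]
sleeve mid-height tri [ 0.5378 -0.0321  0.0294]
```

Request:
carry_out(deltas="3 -0.5 60 0 0 0 0.5;3 -0.5 110 0 0 0 0.5;3 -0.5 124 0 0 0 0.5;3 -0.5 124 0 0 0 0.7;3 -0.5 124 0 0 0 0.8")

```text
time_s: 2.33
eef_pos: [0.5422, -0.0334, 0.0755]
eef_rot: [0.001, 0.998, 0.063, 0.002]
wrist_force: [-1.1, -1.3, -0.4]
opening: 0.199
grasp_force: 0.0
```

```bash
cat > st.py <<'E'
from h import *
o=sensors.get_obs(); T=tool(); print("t",o["time_s"],"F",o["wrist_force"],"M",o["torque"],"yaw %.4f"%np.arctan2(T[1,0],T[0,0]),T[:3,3],"op",o["opening"],"gf",o["grasp_force"])
E
python3 st.py; python3 - <<'E'
from h import *
cv2.imwrite("pics/w2.png",vision.camera("wrist")[100:])
E
```

```text
t 2.325 F [-1.0825 -1.3257 -0.3848] M [0.0351 0.0464 0.0016] yaw 0.1253 [ 0.5422 -0.0334  0.0755] op 0.19861088058391063 gf 0.0
```

View pics/w2.png

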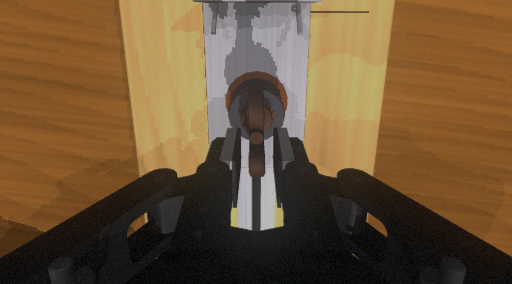

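The wing sits between the pads, about 1 mm left of their middle. The near tip is at (257,275) in the full frame. I'll check the centring along the wings.

```bash
python3 - <<'E'
from h import *
T=tool();W=P("wrist",T)
a=plane(W,(257,275),.102)
print(a, a+.026*T[:2,0], proj(W,[.54,-.033,.09]), "tipTCP",np.linalg.inv(T)@[*a,.102,1])
b=plane(W,(257,203),.06);print(b)
E
```

```text
[ 0.5183 -0.0355] [ 0.5441 -0.0322] [257.3083 231.967 ] tipTCP [-0.0239 -0.0007 -0.0266  1.    ]
[ 0.5485 -0.0319]
```

Request:
carry_out(deltas="0 -0.7 2 0 0 0 0.8;0 -0.7 2 0 0 0 1;0 -0.7 2 0 0 0 1;0 -0.7 2 0 0 0 1")

```text
time_s: 2.88
eef_pos: [0.5403, -0.0318, 0.0711]
eef_rot: [0.0, 0.998, 0.063, 0.0]
wrist_force: [0.1, -0.2, -0.4]
opening: 0.003
grasp_force: 0.0
```

```bash
python3 st.py
```

```text
t 2.875 F [ 0.1465 -0.22   -0.3793] M [ 0.0144 -0.0579 -0.0561] yaw 0.1259 [ 0.5403 -0.0318  0.0711] op 0.0034469079753668462 gf 0.0
```

```bash
python3 - <<'E'
from h import *
w=vision.camera("wrist")[150:330,150:362]
s=vision.camera("side")[165:235,200:300];c=vision.camera("scene")[160:240,220:310]
r=lambda i,w,h:cv2.resize(i,(w,h),interpolation=cv2.INTER_CUBIC)
cv2.imwrite("pics/c3.png",np.vstack([r(w,706,600)[:, :].copy()][0:1]) if 0 else np.hstack([r(w,400,340),r(np.vstack([s[:,:90],c]),400,667)[:340] if 0 else r(s,400,340)]))
E
python3 st.py
```

```text
t 3.025 F [-0.2425 -0.6742  0.2934] M [-0.0665  0.0393 -0.0184] yaw 0.1258 [ 0.5402 -0.0318  0.0711] op -0.0027751174076541384 gf 0.0
```

View pics/c3.png

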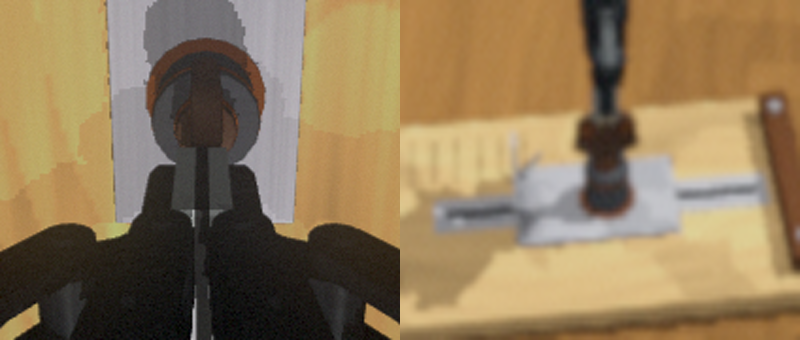

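The picture is ambiguous. The fingers have shut fully with no grip force, and the side view shows the wings uncovered. I'll overlay projected points to find out why.

```bash
python3 - <<'E'
from h import *
T=tool(); ims={}
pts={"tcp":T[:3,3],"grasp":T[:3,3]+[0,0,.019],"t60":T[:3,3]+[0,0,.06]}
w=vision.camera("wrist");s=vision.camera("side");c=vision.camera("scene")
Wm,Sm,Cm=P("wrist",T),P("side"),P("scene")
def crop(i,Pm,x0,y0,n,k,dots):
    o=cv2.resize(i[y0:y0+int(n*.75),x0:x0+n],(k,int(k*.75)),interpolation=cv2.INTER_CUBIC)
    if dots:
        for X in pts.values():
            u=(proj(Pm,X)-[x0,y0]+.5)*k/n; cv2.circle(o,tuple(int(v) for v in u),2,(0,255,0),-1)
        for dx in(-.026,.026):
          for z in(.069,.103):
            u=(proj(Pm,np.array([.541+dx*.992,-.0325+dx*.125,z]))-[x0,y0]+.5)*k/n; cv2.circle(o,tuple(int(v) for v in u),2,(255,255,0),-1)
    return o
top=np.hstack([crop(s,Sm,210,160,80,400,0),crop(s,Sm,210,160,80,400,1)])
bot=np.hstack([crop(c,Cm,225,155,70,400,1),crop(w,Wm,160,140,190,400,1)])
cv2.imwrite("pics/c4.png",np.vstack([top,bot])); print({k:(proj(Sm,v),proj(Cm,v),proj(Wm,v)) for k,v in pts.items()})
E
```

```text
{'tcp': (array([251.2001, 196.3303]), array([261.2189, 194.8271]), array([258.0277, 219.8509])), 'grasp': (array([251.1192, 192.0165]), array([261.2721, 191.5429]), array([258.2201, 231.7541])), 't60': (array([250.9391, 182.4164]), array([261.3917, 184.1449]), array([258.8165, 268.6469]))}
```

View pics/c4.png

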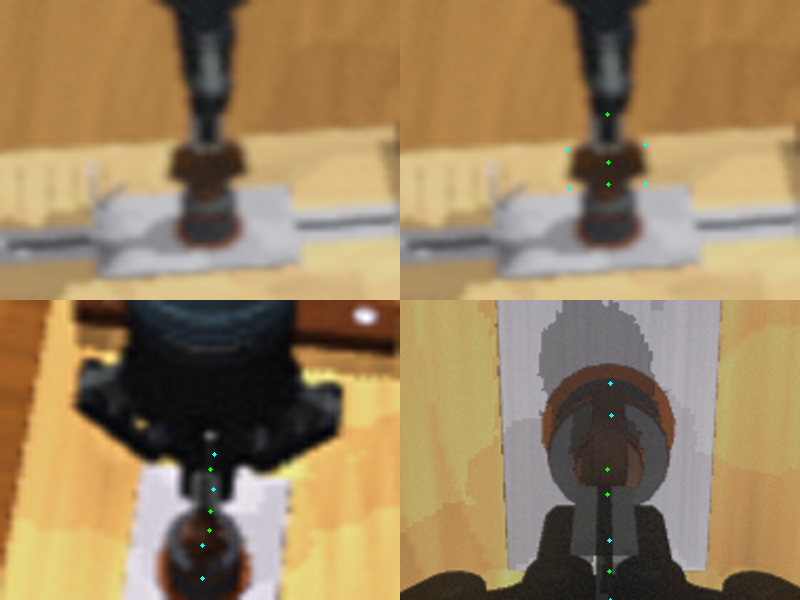

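The overlay shows the shut fingertips about 30 to 35 mm higher than the reported TCP, in both side and wrist views. They closed just above the wings, which explains the zero grip force. I'll open, go lower clear of the sleeve, and close again watching the opening.

Request:
carry_out(deltas="0 0 0 0 0 0 0;0 0 0 0 0 0 0;0 0 0 0 0 0 0.2;0 0 13 0 0 0 0.4;0 0 26 0 0 0 0.4;0 0 26 0 0 0 0.4")

```text
time_s: 3.92
eef_pos: [0.5386, -0.0314, 0.0431]
eef_rot: [-0.001, 0.998, 0.063, -0.002]
wrist_force: [-0.6, 0.7, 0.2]
opening: 0.598
grasp_force: 0.0
```

```bash
python3 st.py; python3 - <<'E'
from h import *
T=tool();w=vision.camera("wrist");s=vision.camera("side")
cv2.imwrite("pics/c5.png",np.hstack([cv2.resize(w[130:330,120:392],(480,353)),cv2.resize(s[160:220,222:282],(320,353),interpolation=cv2.INTER_CUBIC)]))
E
```

```text
t 3.925 F [-0.6258  0.6631  0.1828] M [-0.0163  0.0021 -0.0402] yaw 0.1257 [ 0.5386 -0.0314  0.0431] op 0.5983194506414528 gf 0.0
```

View pics/c5.png

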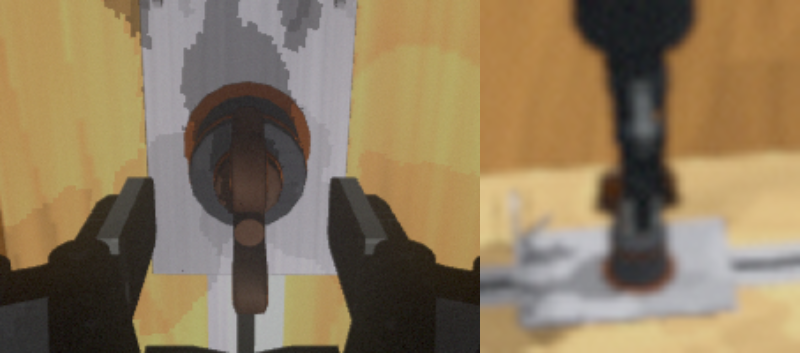

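The pads now straddle the wing. It sits about 1.5 mm to the right (tool +y), with its near tip at crop (250,300). I'll centre and close gradually.

Request:
carry_out(deltas="2.5 1.5 0 0 0 0 0.5;2.5 1.5 0 0 0 0 0.7;2.5 1.5 0 0 0 0 0.8;2.5 1.5 0 0 0 0 0.85")

```text
time_s: 4.53
eef_pos: [0.543, -0.033, 0.0452]
eef_rot: [0.0, 0.998, 0.063, 0.0]
wrist_force: [-0.3, -0.1, 0.7]
opening: 0.15
grasp_force: 0.0
```

```bash
python3 st.py
```

```text
t 4.525 F [-0.3333 -0.1481  0.6515] M [ 0.0213 -0.0112 -0.0032] yaw 0.1258 [ 0.543  -0.033   0.0452] op 0.1502857493855302 gf 0.0
```

Request:
carry_out(deltas="0 0 0 0 0 0 0.9;0 0 0 0 0 0 1;0 0 0 0 0 0 1")

```text
time_s: 4.9
eef_pos: [0.543, -0.0329, 0.0453]
eef_rot: [-0.0, 0.998, 0.063, 0.0]
wrist_force: [-1.4, 1.4, 3.0]
opening: 0.093
grasp_force: 58.8
```

```bash
python3 st.py
```

```text
t 4.9 F [-1.3864  1.369   3.0125] M [0.1255 0.17   0.265 ] yaw 0.1260 [ 0.543  -0.0329  0.0453] op 0.09344592473699678 gf 58.75501334667206
```

Request:
carry_out(deltas="0 0 0 0 0 -0.025 1;0 0 0 0 0 -0.05 1;0 0 0 0 0 -0.05 1")

```text
time_s: 5.28
eef_pos: [0.543, -0.0328, 0.0453]
eef_rot: [-0.0, 0.996, 0.088, 0.0]
wrist_force: [-2.6, 2.7, 4.9]
opening: 0.094
grasp_force: 59.1
```

```bash
python3 st.py
```

```text
t 5.275 F [-2.6079  2.6841  4.8945] M [0.3521 0.3018 0.0486] yaw 0.1771 [ 0.543  -0.0328  0.0453] op 0.09411386711769439 gf 59.115192890167236
```

Request:
carry_out(deltas="0 0 0 0 0 -0.03 1;0 0 0 0 0 -0.03 1")

```text
time_s: 5.52
eef_pos: [0.5429, -0.0327, 0.0453]
eef_rot: [-0.0, 0.995, 0.103, 0.0]
wrist_force: [-1.3, 2.4, 5.7]
opening: 0.095
grasp_force: 59.1
```

```bash
python3 st.py
```

```text
t 5.525 F [-1.2521  2.4389  5.6933] M [0.3769 0.3504 0.0628] yaw 0.2071 [ 0.5429 -0.0327  0.0453] op 0.0947819112509353 gf 59.13274526596069
```

Request:
carry_out(deltas="0 0 0 0 0 -0.02 1;0 0 0 0 0 -0.04 1")

```text
time_s: 5.78
eef_pos: [0.543, -0.0326, 0.0453]
eef_rot: [-0.0, 0.992, 0.123, 0.0]
wrist_force: [-2.8, 3.2, 6.0]
opening: 0.091
grasp_force: 59.1
```

```bash
python3 st.py
```

```text
t 5.775 F [-2.8052  3.2387  5.9511] M [ 0.458   0.3578 -0.0506] yaw 0.2472 [ 0.543  -0.0326  0.0453] op 0.0905380972884426 gf 59.11341190338135
```

Request:
carry_out(deltas="0 0 0 0 0 -0.03 1;0 0 0 0 0 -0.03 1")

```text
time_s: 6.02
eef_pos: [0.5429, -0.0325, 0.0453]
eef_rot: [-0.0, 0.99, 0.138, 0.0]
wrist_force: [-1.2, 3.4, 5.5]
opening: 0.094
grasp_force: 59.2
```

```bash
python3 st.py
```

```text
t 6.025 F [-1.1749  3.3994  5.4644] M [0.4922 0.3852 0.1023] yaw 0.2771 [ 0.5429 -0.0325  0.0453] op 0.09421812487430432 gf 59.17119741439819
```

Request:
carry_out(deltas="0 0 0 0 0 -0.02 1;0 0 0 0 0 -0.04 1;0 0 0 0 0 -0.04 1")

```text
time_s: 6.4
eef_pos: [0.5429, -0.0324, 0.0453]
eef_rot: [-0.0, 0.987, 0.158, -0.0]
wrist_force: [-2.3, 3.9, 6.1]
opening: 0.089
grasp_force: 59.2
```

```bash
python3 st.py
```

```text
t 6.4 F [-2.2683  3.888   6.1109] M [0.5882 0.3509 0.0295] yaw 0.3169 [ 0.5429 -0.0324  0.0453] op 0.08907391220940057 gf 59.1923725605011
```

Request:
carry_out(deltas="0 0 0 0 0 -0.02 1;0 0 0 0 0 -0.04 1;0 0 0 0 0 -0.04 1")

```text
time_s: 6.78
eef_pos: [0.5428, -0.0323, 0.0453]
eef_rot: [-0.001, 0.984, 0.178, -0.0]
wrist_force: [-3.4, 3.3, 6.4]
opening: 0.089
grasp_force: 59.2
```

```bash
python3 st.py
```

```text
t 6.775 F [-3.3798  3.2891  6.3573] M [0.676  0.4389 0.003 ] yaw 0.3569 [ 0.5428 -0.0323  0.0453] op 0.08908453537998515 gf 59.22092378139496
```

Request:
carry_out(deltas="0 0 0 0 0 -0.02 1;0 0 0 0 0 -0.04 1;0 0 0 0 0 -0.04 1")

```text
time_s: 7.15
eef_pos: [0.5428, -0.0321, 0.0453]
eef_rot: [-0.001, 0.98, 0.197, -0.0]
wrist_force: [-2.6, 4.3, 6.6]
opening: 0.09
grasp_force: 59.3
```

```bash
python3 st.py
```

```text
t 7.15 F [-2.6284  4.2847  6.6112] M [0.702  0.3403 0.0174] yaw 0.3970 [ 0.5428 -0.0321  0.0453] op 0.08955339233846348 gf 59.2565131187439
```

Request:
carry_out(deltas="0 0 0 0 0 -0.02 1;0 0 0 0 0 -0.04 1;0 0 0 0 0 -0.04 1")

```text
time_s: 7.52
eef_pos: [0.5427, -0.032, 0.0452]
eef_rot: [-0.001, 0.976, 0.217, -0.0]
wrist_force: [-2.5, 3.9, 6.6]
opening: 0.093
grasp_force: 59.3
```

```bash
echo 'print("j",o["joint_efforts"],"q6",o["q"][5])'>>st.py; python3 st.py
```

```text
t 7.525 F [-2.5369  3.9362  6.6177] M [0.7792 0.4107 0.0769] yaw 0.4370 [ 0.5427 -0.032   0.0452] op 0.09280658671322624 gf 59.294301867485046
j [ -2.5999 -41.8763 -28.9427  -1.012   -1.1532  -0.0392] q6 0.8548309698867276
```

Request:
carry_out(deltas="0 0 0 0 0 -0.02 1;0 0 0 0 0 -0.04 1;0 0 0 0 0 -0.04 1")

```text
time_s: 7.9
eef_pos: [0.5426, -0.0319, 0.0453]
eef_rot: [-0.001, 0.972, 0.236, -0.0]
wrist_force: [-3.0, 5.1, 6.4]
opening: 0.093
grasp_force: 59.3
```

```bash
python3 st.py
```

```text
t 7.9 F [-3.0079  5.091   6.415 ] M [0.8359 0.434  0.0787] yaw 0.4770 [ 0.5426 -0.0319  0.0453] op 0.0928969914371266 gf 59.3317186832428
j [ -2.7807 -41.8722 -29.0233  -1.0962  -1.1873  -0.0461] q6 0.8148739720969971
```

Request:
carry_out(deltas="0 0 0 0 0 -0.02 1;0 0 0 0 0 -0.04 1;0 0 0 0 0 -0.04 1")

```text
time_s: 8.28
eef_pos: [0.5426, -0.0318, 0.0452]
eef_rot: [-0.001, 0.967, 0.256, -0.0]
wrist_force: [-1.9, 6.8, 7.0]
opening: 0.09
grasp_force: 59.4
```

```bash
python3 st.py
```

```text
t 8.275 F [-1.9479  6.8275  6.9527] M [ 0.9355  0.4679 -0.0479] yaw 0.5168 [ 0.5426 -0.0318  0.0452] op 0.08989898316655447 gf 59.38119113445282
j [ -2.9955 -41.7135 -29.1104  -1.2205  -1.3319  -0.0955] q6 0.7749540243331806
```

Request:
carry_out(deltas="0.4 -1.3 0 0 0 -0.02 1;0.4 -1.3 0 0 0 -0.02 1")

```text
time_s: 8.52
eef_pos: [0.5425, -0.0316, 0.0452]
eef_rot: [-0.0, 0.964, 0.265, -0.0]
wrist_force: [-2.5, 0.4, 6.9]
opening: 0.088
grasp_force: 59.2
```

```bash
python3 st.py
```

```text
t 8.525 F [-2.4893  0.4049  6.8546] M [ 0.1564  0.4099 -0.0718] yaw 0.5366 [ 0.5425 -0.0316  0.0452] op 0.0884593684002386 gf 59.15239155292511
j [ -0.3815 -42.15   -28.6307  -0.1313  -0.8376  -0.1381] q6 0.7575801683185562
```

Request:
carry_out(deltas="0 -0.1 0 0 0 -0.02 1;0 -0.1 0 0 0 -0.02 1")

```text
time_s: 8.78
eef_pos: [0.5425, -0.0316, 0.0453]
eef_rot: [-0.0, 0.962, 0.275, -0.0]
wrist_force: [-2.4, 1.8, 5.8]
opening: 0.094
grasp_force: 59.2
```

```bash
python3 st.py
```

```text
t 8.775 F [-2.3932  1.7828  5.8351] M [ 0.2148  0.3573 -0.1402] yaw 0.5562 [ 0.5425 -0.0316  0.0453] op 0.09372171922934976 gf 59.172492027282715
j [ -0.4545 -42.095  -28.6467  -0.1935  -0.8447  -0.2183] q6 0.7378580016421346
```

Request:
carry_out(deltas="0 -0.1 0 0 0 -0.02 1;0 -0.1 0 0 0 -0.035 1;0 -0.1 0 0 0 -0.035 1")

```text
time_s: 9.15
eef_pos: [0.5424, -0.0315, 0.0452]
eef_rot: [-0.0, 0.957, 0.291, -0.0]
wrist_force: [-2.3, 0.9, 5.3]
opening: 0.091
grasp_force: 59.3
```

```bash
python3 st.py
```

```text
t 9.15 F [-2.3428  0.866   5.2914] M [ 0.2475  0.3971 -0.2744] yaw 0.5907 [ 0.5424 -0.0315  0.0452] op 0.09063365801602473 gf 59.25034046173096
j [ -0.4217 -42.0304 -28.7009  -0.3099  -0.895   -0.3651] q6 0.7032923098189479
```

Request:
carry_out(deltas="0 -0.1 0 0 0 -0.02 1;0 -0.1 0 0 0 -0.02 1")

```text
time_s: 9.4
eef_pos: [0.5424, -0.0313, 0.0452]
eef_rot: [-0.0, 0.954, 0.301, -0.0]
wrist_force: [-2.4, 2.2, 6.0]
opening: 0.093
grasp_force: 59.3
```

```bash
python3 st.py
```

```text
t 9.4 F [-2.408   2.2173  6.012 ] M [ 0.2505  0.4694 -0.395 ] yaw 0.6106 [ 0.5424 -0.0313  0.0452] op 0.09293905797480281 gf 59.29944634437561
j [ -0.3398 -42.0292 -28.7035  -0.3533  -0.8931  -0.4736] q6 0.6834963447723719
```

Request:
carry_out(deltas="0 0 0 0 0 -0.008 1;0 0 0 0 0 -0.008 1")

```text
time_s: 9.65
eef_pos: [0.5423, -0.0313, 0.0452]
eef_rot: [-0.0, 0.953, 0.304, -0.0]
wrist_force: [-3.0, 1.4, 5.8]
opening: 0.09
grasp_force: 59.4
```

```bash
python3 st.py
```

```text
t 9.65 F [-3.0473  1.4308  5.8292] M [ 0.2551  0.4436 -0.4546] yaw 0.6183 [ 0.5423 -0.0313  0.0452] op 0.08983834852520657 gf 59.37886834144592
j [ -0.3333 -41.99   -28.7326  -0.4013  -0.9218  -0.4903] q6 0.6757303836324366
```

Request:
carry_out(deltas="0 0.5 0 0 0 0.16 1;-0.2 1 0 0 0 0.32 1;-0.3 1.4 0 0 0 0.46 1;-0.3 1.5 0 0 0 0.48 1;-0.3 1.5 0 0 0 0.48 1")

```text
time_s: 10.28
eef_pos: [0.543, -0.0329, 0.0453]
eef_rot: [0.0, 0.998, 0.07, -0.0]
wrist_force: [-2.7, 0.9, 6.2]
opening: 0.095
grasp_force: 59.2
```

```bash
python3 st.py
```

```text
t 10.275 F [-2.7168  0.9209  6.2282] M [0.1518 0.4318 0.0813] yaw 0.1394 [ 0.543  -0.0329  0.0453] op 0.09544111019127305 gf 59.1853004693985
j [ -0.4631 -42.0491 -28.6136   0.0118  -0.8748   0.174 ] q6 1.152838905680176
```

Request:
carry_out(deltas="0 0.1 0 0 0 0.02 1;0 0.1 0 0 0 0.02 1")

```text
time_s: 10.52
eef_pos: [0.5431, -0.033, 0.0453]
eef_rot: [0.0, 0.998, 0.06, -0.0]
wrist_force: [-2.8, 1.3, 6.2]
opening: 0.094
grasp_force: 59.2
```

```bash
python3 st.py
```

```text
t 10.525 F [-2.7699  1.3209  6.1769] M [0.1968 0.4083 0.1124] yaw 0.1195 [ 0.5431 -0.033   0.0453] op 0.09439548192318409 gf 59.19458448886871
j [ -0.5582 -42.041  -28.6205  -0.0095  -0.8866   0.1825] q6 1.1726292942628922
```

Request:
carry_out(deltas="0 0.1 0 0 0 0.02 1;0 0.15 0 0 0 0.04 1;0 0.15 0 0 0 0.04 1")

```text
time_s: 10.9
eef_pos: [0.543, -0.0331, 0.0453]
eef_rot: [0.0, 0.999, 0.04, -0.0]
wrist_force: [-3.3, 1.3, 5.4]
opening: 0.093
grasp_force: 59.2
```

```bash
python3 st.py
```

```text
t 10.9 F [-3.297   1.3187  5.4417] M [0.2147 0.4905 0.0785] yaw 0.0795 [ 0.543  -0.0331  0.0453] op 0.0934525326408793 gf 59.20245945453644
j [ -0.5912 -42.0265 -28.6249  -0.0232  -0.8987   0.1868] q6 1.212355020472035
```

Still running free; on with it.

Request:
carry_out(deltas="0 0.1 0 0 0 0.03 1;0 0.15 0 0 0 0.05 1;0 0.15 0 0 0 0.05 1")

```text
time_s: 11.28
eef_pos: [0.5431, -0.0333, 0.0453]
eef_rot: [0.0, 1.0, 0.015, -0.0]
wrist_force: [-2.2, 0.4, 5.2]
opening: 0.093
grasp_force: 59.2
```

```bash
python3 st.py
```

```text
t 11.275 F [-2.2172  0.3777  5.1805] M [0.1587 0.4716 0.1527] yaw 0.0295 [ 0.5431 -0.0333  0.0453] op 0.0931517886425167 gf 59.207972288131714
j [ -0.5717 -42.0139 -28.6217  -0.0081  -0.9036   0.1927] q6 1.2620633702767434
```

Request:
carry_out(deltas="0 0.1 0 0 0 0.03 1;0 0.15 0 0 0 0.05 1;0 0.15 0 0 0 0.05 1")

```text
time_s: 11.65
eef_pos: [0.5431, -0.0334, 0.0453]
eef_rot: [0.0, 1.0, -0.01, -0.0]
wrist_force: [-2.1, 0.8, 6.0]
opening: 0.086
grasp_force: 59.2
```

```bash
python3 st.py
```

```text
t 11.65 F [-2.1316  0.8289  6.0142] M [0.1319 0.4603 0.0882] yaw -0.0204 [ 0.5431 -0.0334  0.0453] op 0.08645785300495284 gf 59.2143988609314
j [ -0.5534 -42.0015 -28.6183   0.0084  -0.9087   0.1994] q6 1.3118059271466562
```

Request:
carry_out(deltas="0 0.1 0 0 0 0.03 1;0 0.15 0 0 0 0.05 1;0 0.15 0 0 0 0.05 1")

```text
time_s: 12.02
eef_pos: [0.543, -0.0336, 0.0453]
eef_rot: [0.0, 0.999, -0.035, -0.0]
wrist_force: [-3.3, 1.5, 5.1]
opening: 0.091
grasp_force: 59.2
```

```bash
python3 st.py
```

```text
t 12.025 F [-3.32    1.4987  5.0945] M [0.1401 0.4041 0.0772] yaw -0.0705 [ 0.543  -0.0336  0.0453] op 0.09128565825164985 gf 59.22189652919769
j [ -0.5342 -41.9869 -28.6155   0.0248  -0.9146   0.2061] q6 1.3615529230493635
```

Request:
carry_out(deltas="0 0.1 0 0 0 0.03 1;0 0.2 0 0 0 0.07 1;0 0.2 0 0 0 0.07 1")

```text
time_s: 12.4
eef_pos: [0.543, -0.0338, 0.0453]
eef_rot: [0.0, 0.998, -0.07, -0.0]
wrist_force: [-2.6, 1.0, 5.7]
opening: 0.093
grasp_force: 59.1
```

```bash
python3 st.py
```

```text
t 12.4 F [-2.6204  1.0264  5.6964] M [0.1783 0.5075 0.1152] yaw -0.1406 [ 0.543  -0.0338  0.0453] op 0.09263372529410885 gf 59.13805067539215
j [ -0.4703 -42.052  -28.6645   0.0586  -0.9362   0.2803] q6 1.4313585304045082
```

Request:
carry_out(deltas="0 0.1 0 0 0 0.03 1;0 0.15 0 0 0 0.045 1;0 0.15 0 0 0 0.045 1")

```text
time_s: 12.78
eef_pos: [0.543, -0.034, 0.0453]
eef_rot: [0.0, 0.996, -0.092, -0.0]
wrist_force: [-2.3, -0.1, 5.8]
opening: 0.092
grasp_force: 59.3
```

```bash
python3 st.py
```

```text
t 12.775 F [-2.3317 -0.1335  5.7861] M [0.1327 0.4757 0.2658] yaw -0.1851 [ 0.543  -0.034   0.0453] op 0.09194144209221469 gf 59.298879504203796
j [ -0.5383 -41.9513 -28.6032   0.1413  -0.9248   0.3172] q6 1.4756381163709216
```

Request:
carry_out(deltas="0 0.1 0 0 0 0.03 1;0 0.1 0 0 0 0.03 1")

```text
time_s: 13.02
eef_pos: [0.543, -0.0341, 0.0453]
eef_rot: [0.0, 0.994, -0.107, -0.0]
wrist_force: [-2.2, 0.0, 5.2]
opening: 0.089
grasp_force: 59.4
```

```bash
python3 st.py
```

```text
t 13.025 F [-2.1623  0.0462  5.1579] M [0.1566 0.4687 0.3541] yaw -0.2151 [ 0.543  -0.0341  0.0453] op 0.08884062587550541 gf 59.38622295856476
j [ -0.522  -41.9444 -28.5964   0.2201  -0.9226   0.4576] q6 1.5054506029556407
```

Request:
carry_out(deltas="0 0.1 0 0 0 0.026 1;0 0.1 0 0 0 0.026 1")

```text
time_s: 13.28
eef_pos: [0.5429, -0.0343, 0.0453]
eef_rot: [0.0, 0.993, -0.12, -0.0]
wrist_force: [-3.1, 0.1, 6.0]
opening: 0.092
grasp_force: 59.6
```

```bash
python3 st.py
```

```text
t 13.275 F [-3.0854  0.0714  6.0142] M [0.1109 0.538  0.4488] yaw -0.2408 [ 0.5429 -0.0343  0.0453] op 0.0919931402953614 gf 59.585142731666565
j [ -0.5866 -41.938  -28.5885   0.284   -0.9195   0.5497] q6 1.531036269044821
```

Request:
carry_out(deltas="0 0 0 0 0 0.015 1;0 0 0 0 0 0.015 1")

```text
time_s: 13.52
eef_pos: [0.5429, -0.0343, 0.0453]
eef_rot: [0.0, 0.992, -0.127, -0.0]
wrist_force: [-3.2, 0.3, 5.2]
opening: 0.092
grasp_force: 59.9
```

```bash
python3 st.py
```

```text
t 13.525 F [-3.2032  0.3096  5.1532] M [0.1035 0.5031 0.5314] yaw -0.2555 [ 0.5429 -0.0343  0.0453] op 0.09230080631068298 gf 59.85757291316986
j [ -0.5151 -41.9353 -28.5814   0.3945  -0.9169   0.5936] q6 1.5458089191996451
```

Request:
carry_out(deltas="0 0 0 0 0 0.006 1;0 0 0 0 0 0.006 1;0 -0.5 0 0 0 -0.17 1;-0.2 -1.1 0 0 0 -0.34 1;-0.4 -1.5 0 0 0 -0.51 1;-0.7 -2 0 0 0 -0.68 1;-0.9 -2.2 0 0 0 -0.77 1;-0.9 -2.2 0 0 0 -0.77 1")

```text
time_s: 14.52
eef_pos: [0.5426, -0.0318, 0.0453]
eef_rot: [-0.0, 0.967, 0.254, -0.0]
wrist_force: [-2.6, 1.3, 5.9]
opening: 0.09
grasp_force: 59.2
```

```bash
python3 st.py
```

```text
t 14.525 F [-2.6303  1.2522  5.8995] M [0.1628 0.4074 0.1657] yaw 0.5146 [ 0.5426 -0.0318  0.0453] op 0.08996803688027903 gf 59.215752482414246
j [ -0.6497 -42.0868 -28.6764   0.0158  -0.8873  -0.1998] q6 0.7794532975700637
```

Request:
carry_out(deltas="0 -0.1 0 0 0 -0.03 1;0 -0.2 0 0 0 -0.06 1;0 -0.2 0 0 0 -0.06 1")

```text
time_s: 14.9
eef_pos: [0.5425, -0.0316, 0.0452]
eef_rot: [-0.0, 0.959, 0.283, -0.0]
wrist_force: [-2.8, 1.3, 6.4]
opening: 0.09
grasp_force: 59.2
```

```bash
python3 st.py
```

```text
t 14.9 F [-2.8015  1.3146  6.4377] M [0.1766 0.4882 0.0305] yaw 0.5737 [ 0.5425 -0.0316  0.0452] op 0.09000984844847237 gf 59.202035665512085
j [ -0.4781 -42.0425 -28.6487  -0.0369  -0.8718  -0.08  ] q6 0.7205865081197026
```

Request:
carry_out(deltas="0 -0.1 0 0 0 -0.04 1;0 -0.2 0 0 0 -0.07 1;0 -0.2 0 0 0 -0.07 1")

```text
time_s: 15.28
eef_pos: [0.5423, -0.0313, 0.0452]
eef_rot: [-0.0, 0.949, 0.316, -0.0]
wrist_force: [-1.9, 1.7, 6.2]
opening: 0.092
grasp_force: 59.2
```

```bash
python3 st.py
```

```text
t 15.275 F [-1.9068  1.7123  6.1511] M [ 0.1617  0.5238 -0.0968] yaw 0.6433 [ 0.5423 -0.0313  0.0452] op 0.09202728849340124 gf 59.22416925430298
j [ -0.5115 -41.969  -28.7755  -0.1504  -0.9738  -0.2281] q6 0.6510722048608595
```

Request:
carry_out(deltas="0 -0.1 0 0 0 -0.03 1;0 -0.2 0 0 0 -0.05 1;0 -0.2 0 0 0 -0.05 1")

```text
time_s: 15.65
eef_pos: [0.5422, -0.0312, 0.0453]
eef_rot: [-0.0, 0.941, 0.339, -0.0]
wrist_force: [-2.8, 1.2, 6.1]
opening: 0.094
grasp_force: 59.3
```

```bash
python3 st.py
```

```text
t 15.65 F [-2.8453  1.1608  6.091 ] M [ 0.1769  0.5141 -0.3756] yaw 0.6927 [ 0.5422 -0.0312  0.0453] op 0.09413161719967747 gf 59.297271966934204
j [ -0.362  -41.9246 -28.8125  -0.2555  -0.9972  -0.3956] q6 0.6017423658922362
```

Request:
carry_out(deltas="0 -0.1 0 0 0 -0.02 1;0 -0.1 0 0 0 -0.02 1")

```text
time_s: 15.9
eef_pos: [0.5422, -0.0311, 0.0452]
eef_rot: [-0.0, 0.937, 0.349, -0.0]
wrist_force: [-2.9, 2.1, 6.3]
opening: 0.085
grasp_force: 59.3
```

```bash
python3 st.py
```

```text
t 15.9 F [-2.8535  2.0576  6.3006] M [ 0.1669  0.4605 -0.3978] yaw 0.7126 [ 0.5422 -0.0311  0.0452] op 0.08471934436516963 gf 59.34066116809845
j [ -0.2919 -41.9229 -28.8115  -0.2889  -0.9886  -0.469 ] q6 0.5819903767984892
```

Request:
carry_out(deltas="0 0 0 0 0 -0.008 1;0 0 0 0 0 -0.008 1;0 0.5 0 0 0 0.17 1;-0.2 1.1 0 0 0 0.34 1;-0.4 1.6 0 0 0 0.51 1;-0.7 2 0 0 0 0.68 1;-1.1 2.4 0 0 0 0.85 1;-1.3 2.5 0 0 0 0.92 1;-1.3 2.5 0 0 0 0.92 1;-1.3 2.5 0 0 0 0.92 1")

```text
time_s: 17.15
eef_pos: [0.543, -0.034, 0.0453]
eef_rot: [0.0, 0.995, -0.103, -0.0]
wrist_force: [-3.0, -0.0, 5.6]
opening: 0.092
grasp_force: 59.3
```

```bash
python3 st.py
```

```text
t 17.15 F [-3.0016 -0.002   5.5826] M [-0.0341  0.4837  0.0063] yaw -0.2066 [ 0.543  -0.034   0.0453] op 0.09232454122618976 gf 59.2855167388916
j [ -0.2989 -41.9799 -28.477    0.0619  -0.8329   0.0233] q6 1.4968326593183199
```

Friction has dropped from about 0.2 to 0.02, so the nut may be free. I'll test it counter-clockwise.

Request:
carry_out(deltas="0 -0.5 0 0 0 -0.17 1;-0.2 -1.1 0 0 0 -0.34 1;-0.4 -1.6 0 0 0 -0.51 1;-0.7 -2 0 0 0 -0.68 1;-1.1 -2.4 0 0 0 -0.85 1;-1.3 -2.5 0 0 0 -0.92 1;-1.3 -2.5 0 0 0 -0.92 1")

```text
time_s: 18.02
eef_pos: [0.5422, -0.0312, 0.0453]
eef_rot: [0.0, 0.937, 0.35, -0.0]
wrist_force: [-2.1, 0.8, 6.5]
opening: 0.09
grasp_force: 59.1
```

```bash
python3 st.py
```

```text
t 18.025 F [-2.113   0.8075  6.4613] M [0.2189 0.3662 0.1691] yaw 0.7143 [ 0.5422 -0.0312  0.0453] op 0.0903052161528348 gf 59.13976550102234
j [ -0.6639 -42.1772 -28.5223  -0.0369  -0.7326  -0.1399] q6 0.5804583446786861
```

Request:
carry_out(deltas="0 -0.1 0 0 0 -0.03 1;0 -0.2 0 0 0 -0.06 1;0 -0.2 0 0 0 -0.06 1")

```text
time_s: 18.4
eef_pos: [0.5421, -0.0311, 0.0453]
eef_rot: [0.0, 0.926, 0.377, -0.0]
wrist_force: [-2.2, 1.5, 4.8]
opening: 0.091
grasp_force: 59.1
```

```bash
python3 st.py
```

```text
t 18.4 F [-2.2476  1.4785  4.8394] M [0.1686 0.3496 0.0583] yaw 0.7737 [ 0.5421 -0.0311  0.0453] op 0.09134637128592152 gf 59.12661910057068
j [ -0.5346 -42.1549 -28.5284  -0.0693  -0.7354  -0.0621] q6 0.5212996366802051
```

Request:
carry_out(deltas="0 -0.1 0 0 0 -0.04 1;0 -0.2 0 0 0 -0.08 1;0 -0.2 0 0 0 -0.08 1")

```text
time_s: 18.77
eef_pos: [0.5419, -0.0309, 0.0453]
eef_rot: [-0.0, 0.91, 0.414, -0.0]
wrist_force: [-2.4, 0.6, 5.8]
opening: 0.085
grasp_force: 59.2
```

```bash
python3 st.py
```

```text
t 18.775 F [-2.4439  0.614   5.7651] M [0.1931 0.4005 0.0468] yaw 0.8538 [ 0.5419 -0.0309  0.0453] op 0.08524298996073609 gf 59.15397047996521
j [ -0.6283 -42.0946 -28.5875  -0.0762  -0.7926  -0.0762] q6 0.4413347039265226
```

Request:
carry_out(deltas="0 -0.1 0 0 0 -0.04 1;0 -0.2 0 0 0 -0.08 1;0 -0.2 0 0 0 -0.08 1")

```text
time_s: 19.15
eef_pos: [0.5417, -0.0307, 0.0452]
eef_rot: [-0.0, 0.893, 0.45, -0.0]
wrist_force: [-3.0, 0.8, 5.8]
opening: 0.089
grasp_force: 59.2
```

```bash
python3 st.py
```

```text
t 19.15 F [-2.9505  0.8468  5.8226] M [0.1881 0.3852 0.0672] yaw 0.9337 [ 0.5417 -0.0307  0.0452] op 0.08891238066671489 gf 59.176050424575806
j [ -0.6664 -42.0336 -28.6465  -0.0906  -0.8505  -0.0841] q6 0.3615101446913776
```

Free at 0.81 rad, well past the old bind. I'll back it off to about 1.5 rad.

Request:
carry_out(deltas="0 -0.4 0 0 0 -0.12 1;-0.1 -0.8 0 0 0 -0.24 1;-0.2 -1.1 0 0 0 -0.36 1;-0.4 -1.5 0 0 0 -0.5 1;-0.7 -2 0 0 0 -0.65 1;-0.8 -2.1 0 0 0 -0.72 1;-0.8 -2.1 0 0 0 -0.72 1")

```text
time_s: 20.02
eef_pos: [0.5397, -0.0301, 0.0453]
eef_rot: [-0.0, 0.677, 0.736, 0.0]
wrist_force: [-2.3, 1.5, 4.8]
opening: 0.094
grasp_force: 59.1
```

```bash
python3 st.py
```

```text
t 20.025 F [-2.2657  1.4664  4.7827] M [0.2008 0.3241 0.0809] yaw 1.6542 [ 0.5397 -0.0301  0.0453] op 0.09377466241551558 gf 59.1189980506897
j [ -0.8242 -41.9327 -28.553   -0.147   -0.7458  -0.1777] q6 -0.35895738443822656
```

Request:
carry_out(deltas="-0.2 -6 0 0 0 0 1;-0.6 -14 0 0 0 0 1;-1 -24 0 0 0 0 1;-1.4 -34 0 0 0 0 1;-1.8 -44 0 0 0 0 1;-2.2 -54 0 0 0 0 1;-2.6 -64 0 0 0 0 1;-2.9 -70 0 0 0 0 1;-2.9 -70 0 0 0 0 1")

```text
time_s: 21.15
eef_pos: [0.4688, -0.0388, 0.0452]
eef_rot: [-0.001, 0.678, 0.735, -0.001]
wrist_force: [-1.9, 3.6, 8.6]
opening: 0.09
grasp_force: 60.4
```

```bash
python3 st.py
```

```text
t 21.15 F [-1.9416  3.617   8.5612] M [0.4115 0.2969 0.0385] yaw 1.6528 [ 0.4688 -0.0388  0.0452] op 0.08960359022345626 gf 60.37214934825897
j [ -1.2951 -33.0844 -26.6984  -0.4218  -0.9331   0.0791] q6 -0.4168623259086731
```

Request:
carry_out(deltas="-0.1 -3 0 0 0 0 1;-0.2 -6 0 0 0 0 1;-0.2 -6 0 0 0 0 1")

```text
time_s: 21.52
eef_pos: [0.4635, -0.0395, 0.0452]
eef_rot: [-0.0, 0.678, 0.736, -0.0]
wrist_force: [-0.8, 2.4, 6.8]
opening: 0.091
grasp_force: 60.1
```

```bash
python3 st.py
```

```text
t 21.525 F [-0.7672  2.4013  6.8129] M [ 0.5734 -0.0174  0.112 ] yaw 1.6528 [ 0.4635 -0.0395  0.0452] op 0.09106464017020106 gf 60.08425176143646
j [ -1.5608 -32.7814 -26.1367  -0.7269  -0.2927   0.1   ] q6 -0.422662205702839
```

Request:
carry_out(deltas="-0.1 -2 0 0 0 0 1;-0.1 -3 0 0 0 0 1;-0.1 -3 0 0 0 0 1")

```text
time_s: 21.9
eef_pos: [0.4608, -0.0398, 0.0452]
eef_rot: [-0.0, 0.678, 0.735, -0.0]
wrist_force: [0.1, 3.5, 7.1]
opening: 0.092
grasp_force: 60.0
```

```bash
python3 st.py
```

```text
t 21.9 F [0.1146 3.4841 7.0627] M [ 0.542  -0.222   0.0549] yaw 1.6527 [ 0.4608 -0.0398  0.0452] op 0.09197359041089409 gf 59.95705246925354
j [ -1.6549 -32.5981 -25.908   -0.8471  -0.0469   0.1009] q6 -0.42555648280623115
```

Request:
carry_out(deltas="-0.1 -2 0 0 0 0 1;-0.1 -2 0 0 0 0 1")

```text
time_s: 22.15
eef_pos: [0.4588, -0.0401, 0.0452]
eef_rot: [-0.0, 0.678, 0.735, -0.0]
wrist_force: [1.2, 3.1, 6.3]
opening: 0.091
grasp_force: 60.1
```

```bash
python3 st.py
```

```text
t 22.15 F [1.2149 3.0697 6.3242] M [ 0.6035 -0.1377  0.0912] yaw 1.6528 [ 0.4588 -0.0401  0.0452] op 0.09109223629639185 gf 60.10600805282593
j [ -1.6664 -32.2713 -25.9182  -0.8383  -0.123    0.1004] q6 -0.42763720595014176
```

Request:
carry_out(deltas="-0.1 -2 0 0 0 0 1;-0.1 -2 0 0 0 0 1")

```text
time_s: 22.4
eef_pos: [0.4568, -0.0403, 0.0452]
eef_rot: [-0.0, 0.678, 0.735, -0.0]
wrist_force: [0.5, 4.4, 6.1]
opening: 0.094
grasp_force: 60.1
```

```bash
python3 st.py; python3 - <<'E'
from h import *
w=vision.camera("wrist");c=vision.camera("scene");s=vision.camera("side")
r=lambda i,a,b:cv2.resize(i,(a,b),interpolation=cv2.INTER_CUBIC)
cv2.imwrite("pics/c9.png",np.hstack([r(w[100:,:],400,300),r(s[170:245,210:310],400,300)]))
E
```

```text
t 22.4 F [0.4763 4.3989 6.0942] M [ 0.5371 -0.0615  0.0729] yaw 1.6528 [ 0.4568 -0.0403  0.0452] op 0.09352515679496602 gf 60.11803686618805
j [ -1.6942 -32.0382 -25.9122  -0.853   -0.1388   0.1014] q6 -0.4297299960420905
```

View pics/c9.png

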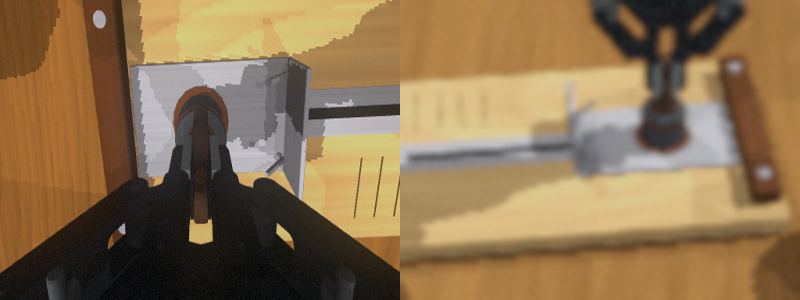

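The foot's edge (crop x about 132) is almost at the block's face (about 130). I'll creep on until the force rises.

Request:
carry_out(deltas="-0.1 -1.5 0 0 0 0 1;-0.1 -1.5 0 0 0 0 1")

```text
time_s: 22.8
eef_pos: [0.4553, -0.0405, 0.0452]
eef_rot: [-0.0, 0.678, 0.735, -0.0]
wrist_force: [0.2, 4.4, 5.9]
opening: 0.089
grasp_force: 60.1
```

```bash
python3 st.py
```

```text
t 22.8 F [0.1502 4.3504 5.8521] M [ 0.558  -0.1732  0.0957] yaw 1.6528 [ 0.4553 -0.0405  0.0452] op 0.0887297146071134 gf 60.08292853832245
j [ -1.7988 -31.882  -25.8731  -0.9204  -0.1111   0.1021] q6 -0.431329475667394
```

Request:
carry_out(deltas="-0.1 -1.5 0 0 0 0 1;-0.1 -1.5 0 0 0 0 1")

```text
time_s: 23.05
eef_pos: [0.4547, -0.0406, 0.0452]
eef_rot: [0.0, 0.678, 0.735, 0.001]
wrist_force: [4.2, 4.3, 3.2]
opening: 0.093
grasp_force: 59.6
```

```bash
python3 st.py
```

```text
t 23.05 F [4.2333 4.341  3.1586] M [ 0.8034 -0.7275  0.1134] yaw 1.6525 [ 0.4547 -0.0406  0.0452] op 0.09331642347166516 gf 59.61614906787872
j [ -2.475  -32.6415 -25.1515  -1.5137   0.8237   0.1088] q6 -0.43299810964586927
```

Request:
carry_out(deltas="0 -0.8 0 0 0 0 1;0 -0.8 0 0 0 0 1")

```text
time_s: 23.3
eef_pos: [0.4546, -0.0406, 0.0453]
eef_rot: [0.001, 0.678, 0.735, 0.001]
wrist_force: [8.7, 5.1, -0.6]
opening: 0.093
grasp_force: 59.2
```

```bash
python3 st.py
```

```text
t 23.3 F [ 8.7289  5.0728 -0.5685] M [ 0.8555 -1.2165  0.0824] yaw 1.6523 [ 0.4546 -0.0406  0.0453] op 0.09284139800179339 gf 59.19297516345978
j [ -2.9077 -33.3041 -24.4874  -1.9531   1.6614   0.1185] q6 -0.433694174711093
```

Home: it no longer moves and the force has risen. I'll ease off, open and rise.

Request:
carry_out(deltas="0 1.2 0 0 0 0 1;0 1.2 0 0 0 0 0.8;0 1.2 0 0 0 0 0.55;0 1.2 0 0 0 0 0.55;0 1.2 0 0 0 0 0.55;0 1.2 -30 0 0 0 0.55;0 1.2 -70 0 0 0 0.55;0 1.2 -110 0 0 0 0.55;0 1.2 -150 0 0 0 0.55;0 1.2 -150 0 0 0 0.55")

```text
time_s: 24.55
eef_pos: [0.4569, -0.0416, 0.1986]
eef_rot: [0.003, 0.677, 0.736, 0.001]
wrist_force: [0.8, -0.1, -0.2]
opening: 0.452
grasp_force: 0.0
```

```bash
python3 st.py; python3 - <<'E'
from h import *
T=tool();np.save("T2.npy",T);w=vision.camera("wrist");s=vision.camera("scene")
cv2.imwrite("pics/c10.png",np.hstack([cv2.resize(w,(512,384)),cv2.resize(s[140:290,200:310],(282,384),interpolation=cv2.INTER_CUBIC)]))
E
```

```text
t 24.55 F [ 0.8316 -0.1097 -0.2024] M [ 0.019  -0.0081  0.0303] yaw 1.6529 [ 0.4569 -0.0416  0.1986] op 0.4515614259683705 gf 0.0
j [  0.1406 -31.3207 -36.0745   0.008    0.3951  -0.    ] q6 -0.43234235181380687
```

View pics/c10.png

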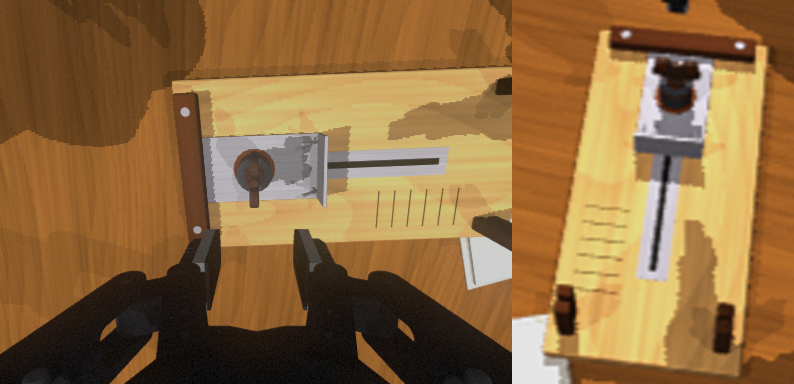

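The foot is against the block (wrist column about 203), the wings stand across the board at about 1.5 rad, and the gripper is clear.

```bash
python3 -c "
from bench import ctrl; print(ctrl.hand_in())"
```

```text
the job is handed in; nothing more can be done
None
```

The nut broke free after three binds and is backed off about 1.5 rad; the stop is home against the end block, the gripper is clear, and I handed the job in at about 24.6 s (no verdict returned).

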